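# Clamp the programmer's adapter and hold its memory socket open

### The job

On the chip programmer, swing the ZIF socket's lever right down to clamp the adapter board. Then push the tan press frame of the memory socket on that adapter fully down, one finger on each of its two end rims and the window between them kept clear, and finish holding it fully down there so that a chip can be dropped in; do not let go. Press firmly but without forcing it, keep the fingers off the contact bed, and leave the component tester and everything else on the bench as they are.

Things in the scene. Friction and masses are not known exactly. Their poses are not given: they have to be found in the camera images.
- programmer: chip programmer: grey case, light top, 170 (x) x 105 (y) x 34 mm, fixed to the bench. Origin: centre of its underside, z up; front (lights, blue pad) faces -x. On top a dark green ZIF clamping socket, 78 (x) x 25 x 12 mm, its lever at the +x end. A green adapter board 64 x 46 mm, plugged into it, top 51 mm over the bench, carries the memory socket 16 mm to -x of the origin
- zif_lever (a joint): clamp lever of the programmer's ZIF socket: 0 = shut (lying level, pointing away from the memory socket along the programmer's +x, about 8 mm over the case top), 1.5 = open (upright); it starts standing open. It hinges about the programmer's y axis, moves with about 1 N at the knob and stays where it is left
- lever_pivot (a point): hinge point of the ZIF lever: 44 mm along +x, 18 mm along +y and 42.5 mm up from the programmer's origin
- lever_knob (a point): centre of the black ball, 10 mm across, at the end of the ZIF lever's thin steel rod, 34 mm from the pivot. Between this knob when open and the memory socket's frame about 40 mm are free (board top at 51 mm). Follow its arc when shutting it: a finger pressing straight down on the half-open knob can stick there
- press_frame: tan press frame of the open-top memory socket: a horizontal rectangular frame 38 (x) x 46 (y) x 5 mm with an open window 24 x 24 mm in its middle. Origin: centre of the window in the plane of the frame's top, 71 mm above the bench when released; axes as the programmer's. It floats on springs and also rocks a little (up to 0.08 rad about its x axis) if pressed on one end only
- rim_left: the left (+y) end rim of the press frame: a flat bar 38 (x) x 11 (y) mm, its top in the frame's top plane; origin: centre of its top, 17.5 mm from the window centre
- rim_right: the right (-y) end rim, the same, 17.5 mm to the other side of the window centre
- socket_travel (a joint): how far the press frame is pushed down, m: 0 = released, 0.005 = fully down on its stop; spring force 4 N at the start of travel, 11 N fully down; springs back when let go
- contact_bed: black contact bed 20 x 20 mm with gold contacts inside the window, where the memory chip will lie; origin: centre of its underside; its top is 9 mm below the released frame top and 4 mm below the pressed one
- tester: component tester, another device: dark box 75 x 92 x 26 mm with a screen, a small blue socket with lever and a yellow key; fixed; to be left alone. Origin: centre of its underside. It and the programmer may have changed sides
- tester_lever_tip (a point): tip of the component tester's small socket lever, 18 mm long; to be left as it is
- tester_key (a joint): yellow key of the component tester, m pressed (0 to 0.003); to be left alone
- phone: loose smartphone, 74 x 152 x 8 mm, screen up; origin under its centre
- multimeter: loose orange hand multimeter, 178 x 86 x 46 mm; origin under its centre
- chip_tray: loose white compartment tray with spare chips, 120 x 90 x 20 mm; origin under its centre
- tweezers: loose steel tweezers, 145 mm long, 9 mm high, lying along their x axis; origin under the middle
- blower: loose black hand air blower standing upright, bulb 60 mm across, 92 mm high; origin under its centre
- flux_jar: loose amber jar with black cap, 48 mm across, 50 mm high; origin under its centre
- driver: loose red-handled screwdriver, 160 mm long, lying along its x axis

How it is judged:
By the outcome, as a careful person would: the job done as asked, in the order asked, and still so for the second after the job is handed in, while the arm keeps its last pose, push and grip.
It also fails if it takes over 40 s, if anything falls off the work surface, if the arm or the gripper's body presses on something with over 40 N, if the wrist force passes 120 N, or if a joint passes its speed limit or range.

### The arm

A 6-joint arm with a two-finger parallel gripper is mounted at the origin on the work surface. World frame = base frame: x ahead of the robot, y to its left, z up, the work surface at z = 0. Lengths are in m, angles in rad, forces in N, time in s.
With the tool pointing down it reaches from about 0.275 to 0.775 m from the base axis. Payload 14.6 kg.
Tool frame: the origin (TCP) lies on the mounting face of the last link; the fingertips stand 173 mm ahead of it and the grasp point (between the pads) lies 155 mm ahead of it; z points along the fingers, y is the line along which they close (so a half turn about z gives the same grasp; the last joint's range is limited). The gripper opens to 85 mm and grips with 20 to 120 N. Pads are 22 mm wide; open, the fingers measure 114 mm over their backs; the gripper's body (76 mm by 85 mm) begins 54 mm behind the grasp point. The pads swing forward as they close: fully open they stand 13 mm farther back than shut.
Start: joints at [-1.442, 0.263, -0.048, 1.259, 0, 1.415], TCP at [0.147, -0.504, 0.405] pointing down, gripper open.
Joint ranges: [-2.65, 2.65], [-0.89, 1.7], [-1.18, 1.37], [-2.13, 2.11], [-1.35, 1.29], [-3.14, 3.14]. Speed limits (rad/s): [1.89, 1.89, 2.57, 2.79, 3.14, 3.14].

### API

Orientations are given as a 3x3 rotation matrix whose columns are the frame's x, y, z axes.
In Python, from rig import status, vision, workorder gives the robot as it stands. The module is installed in compiled form; this text tells all that it offers.
- The arm moves only by the tool move_arm, never from a script. Its argument "steps" is one flat list of numbers, 7 for each row, row after row: the shift along the world's x, y, z in cm, then the turn, a rotation vector about the world's x, y, z in rad, then the finger opening in cm, from 0 to 8.54. In form: [tx, ty, tz, ax, ay, az, jaw, tx, ty, tz, ax, ay, az, jaw, ...]. A call has exactly 10 rows; each row shifts and turns the commanded pose from where the row before left it; what a row does not reach is not made up. A row lasts 1/8 s, in which the tool goes at most 62.5 mm and 10.7 degrees, less where a joint would pass 70% of its speed; a pose out of reach is approached as far as the arm can. A call is refused whole if a number of a shift passes 6.25 or a number of a turn 0.188, either way. A call with a gripper value outside its range is refused whole. The fingers move at their own pace and stop on an object; "squeeze" is the grip in N (left out, the last holds). Time passes only in rows, so rows that do not move let the fingers close, or fill a call up. It gives the time, the measured TCP pose, the force, the opening and the grip force at its end, in the units of the state.
- status.read_state(): the state, without advancing time (a new reading comes with each control period).
- vision.grab_frame(name): name is "scene" or "top" or "wrist"; returns a dict with "img" (384x512x3 uint8, red, green, blue), "camera_matrix" (3x3 intrinsics, pixels), "R" (3x3) and "t" (3): a world point X has camera coordinates R X + t. Camera axes: x right, y down, z forward; pixel columns grow to the right and rows downward; lengths in m; the calibration is good to about 2 mm. The wrist camera is an equidistant fisheye: a pixel r from the principal point sees the ray r / f radians off the axis. A picture is of the moment at which its call begins. There is no depth.
- workorder.job_done(): hands the job in; it is judged then, once.
The state is a dict: "time": time; "qpos": joint angles; "qvel": joint speeds; "joint_efforts": joint torques, N m; "position": TCP position; "eef_rot": TCP orientation; "ft_force": force on the tool from outside, world axes, zero at the start; "torque": the same for the moment, N m; "grip_width": finger opening in m; "grip_force": force on a finger pad.
Only numpy, scipy, OpenCV 4.12 (cv2) and the standard library are available. Lean on these libraries where they do the work, as an engineer would, in place of code of your own. Each camera call takes 0.05 s, during which the arm holds its last target. There are 200 camera calls.

## Working session

There is one attempt and no reset: what is moved stays moved. The work goes in short steps, Python scripts to look and compute and a tool call to move; the robot and the scene stay as the last step left them, time stands still between calls to the robot, and variables do not carry over. Pictures are saved under pics/ and viewed, at most 10 in all, crops included, and the job is handed in when it is done.

Besides the shell and the picture viewer there is one more tool, called after ">>>" by a JSON object that holds its "fn" and its "kwargs". move_arm: Moves the arm, as the interface text tells. Its arguments: {"type":"object","properties":{"steps":{"type":"array"},"squeeze":{"type":"number"}},"required":["steps"]}

```bash
mkdir -p pics
cat > h.py <<'E'
import numpy as np, cv2
from rig import status, vision
def grab(n,save=None):
    f=vision.grab_frame(n)
    if save: cv2.imwrite('pics/'+save,cv2.cvtColor(f['img'],cv2.COLOR_RGB2BGR))
    return f
def ray(f,u,v,fish=False):
    K=np.array(f['camera_matrix']);R=np.array(f['R']);t=np.array(f['t'])
    a=(u-K[0,2])/K[0,0];b=(v-K[1,2])/K[1,1]
    if fish:
        th=np.hypot(a,b);s=np.sin(th)/th if th>1e-9 else 1;d=np.array([a*s,b*s,np.cos(th)])
    else: d=np.array([a,b,1.])
    d=R.T@d
    return -R.T@t,d/np.linalg.norm(d)
def onz(f,u,v,z,fish=False):
    c,d=ray(f,u,v,fish);return c+d*(z-c[2])/d[2]
def tri(rs):
    A=0;b=0
    for c,d in rs:
        P=np.eye(3)-np.outer(d,d);A=A+P;b=b+P@c
    x=np.linalg.solve(A,b);return x,[np.linalg.norm(np.cross(x-c,d)) for c,d in rs]
def proj(f,X,fish=False):
    K=np.array(f['camera_matrix']);p=np.array(f['R'])@X+np.array(f['t'])
    if fish:
        r=np.hypot(p[0],p[1]);th=np.arctan2(r,p[2]);q=p[:2]/r*th
    else:q=p[:2]/p[2]
    return q*[K[0,0],K[1,1]]+K[:2,2]
E
python3 - <<'E'
from h import *
import pickle
F={}
for n in('scene','top','wrist'):
    F[n]=grab(n,n+'0.png'); f=F[n]
    print(n,np.round(f['camera_matrix'],1).tolist(),np.round(-np.array(f['R']).T@f['t'],3))
pickle.dump(F,open('F0.pkl','wb'))
a=np.hstack([F['scene']['img'],F['top']['img']])
for n in('scene','top'):
    cv2.imwrite(f'pics/{n}0b.png',cv2.resize(cv2.cvtColor(F[n]['img'],cv2.COLOR_RGB2BGR),(800,600),interpolation=cv2.INTER_CUBIC))
s=status.read_state();print(s['position'],s['eef_rot'],s['grip_width'],s['time'])
E
```

```text
scene [[453.3, 0.0, 260.4], [0.0, 453.3, 192.8], [0.0, 0.0, 1.0]] [ 1.376 -0.743  0.823]
top [[381.5, 0.0, 255.1], [0.0, 381.5, 198.7], [0.0, 0.0, 1.0]] [ 0.28  -0.011  1.317]
wrist [[297.3, 0.0, 257.4], [0.0, 297.3, 194.6], [0.0, 0.0, 1.0]] [ 0.216 -0.484  0.373]
[ 0.14698464 -0.50394264  0.40436448] [[ 9.59991844e-01  2.80027933e-01 -1.29700979e-04]
 [ 2.80027954e-01 -9.59991589e-01  7.02424943e-04]
 [ 7.21867559e-05 -7.10642116e-04 -9.99999745e-01]] 0.0854094729094348 0.15
```

View pics/top0b.png

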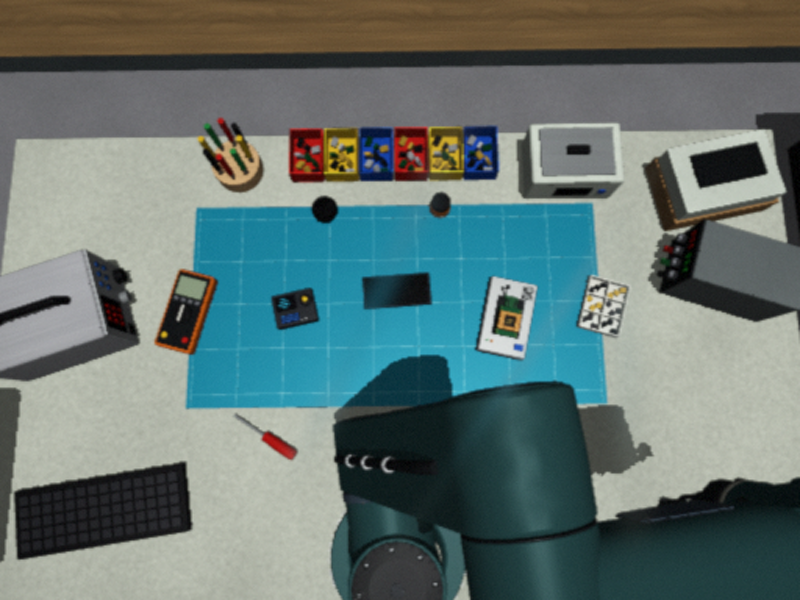

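View pics/scene0b.png

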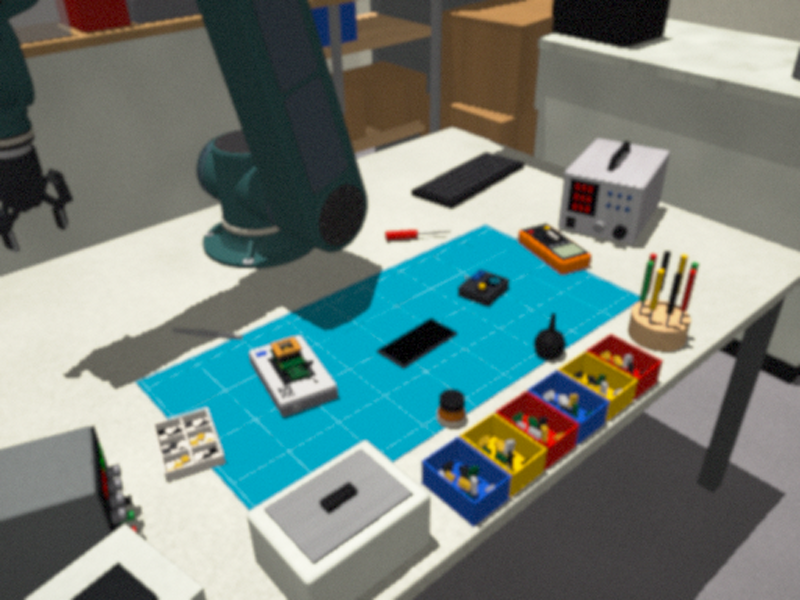

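The top view shows the programmer at about (507,317) in the 800x600 picture, with the tan frame at (510,320), the front (blue pad) toward the robot and the lever end up (+x). The tester is at (295,308). The scene view shows the tan frame at (288,347) and the green board beside it.

Run:
```python
from h import *
import pickle
F=pickle.load(open('F0.pkl','rb'))
f=F['top'];im=f['img']
hsv=cv2.cvtColor(im,cv2.COLOR_RGB2HSV)
def box(m,name,z,f):
    n,l,s,c=cv2.connectedComponentsWithStats(m.astype(np.uint8))
    i=1+np.argmax(s[1:,4]);pts=np.argwhere(l==i)[:,::-1].astype(np.float32)
    W=np.array([onz(f,u,v,z)[:2] for u,v in pts],np.float32)
    r=cv2.minAreaRect(W); print(name,s[i,4],c[i],'rect',np.round(r[0],4),np.round(np.array(r[1])*1000,1),r[2]); return r
def roi(m,x0,x1,y0,y1):
    k=np.zeros_like(m);k[y0:y1,x0:x1]=1;return m&k.astype(bool)
# case white + everything: not blue mat
notmat=~((hsv[...,0]>85)&(hsv[...,0]<110)&(hsv[...,1]>110))
box(roi(notmat,295,350,165,240),'case',.034,f)
tan=(hsv[...,0]>8)&(hsv[...,0]<22)&(hsv[...,1]>110)&(hsv[...,2]>110)
box(roi(tan,300,350,170,240),'tan',.071,f)
g=(hsv[...,0]>40)&(hsv[...,0]<85)&(hsv[...,1]>80)
box(roi(g,300,350,170,240),'green',.051,f)
print(onz(f,256,371,0))
fs=F['scene'];h2=cv2.cvtColor(fs['img'],cv2.COLOR_RGB2HSV)
t2=roi((h2[...,0]>8)&(h2[...,0]<22)&(h2[...,1]>110)&(h2[...,2]>110),150,230,200,270)
box(t2,'tan scene',.071,fs)
a=cv2.resize(im[165:240,290:390],(800,600),interpolation=cv2.INTER_CUBIC)
a=cv2.cvtColor(a,cv2.COLOR_RGB2BGR)
b=cv2.resize(cv2.cvtColor(fs['img'][205:270,150:236],cv2.COLOR_RGB2BGR),(400,302),interpolation=cv2.INTER_CUBIC)
c=np.zeros((600,800,3),np.uint8);c[:300,:400]=cv2.resize(a,(400,300));c[:300,400:]=b[:300]
w=cv2.cvtColor(F['wrist']['img'],cv2.COLOR_RGB2BGR);c[300:,:400]=cv2.resize(w,(400,300))
cv2.imwrite('pics/crop1.png',c)
```

```text
case 1530 [324.12745098 203.15294118] rect [ 0.4973 -0.2445] [106.2 170.5] 77.00826263427734
tan 115 [325.65217391 205.11304348] rect [ 0.4832 -0.2424] [45.7 38.1] 76.48204803466797
green 95 [326.32631579 194.93684211] rect [ 0.5229 -0.2485] [47.1 31. ] 89.3021469116211
[-0.04722917 -0.00554952  0.        ]
tan scene 128 [182.4765625 221.9921875] rect [ 0.4883 -0.2471] [45.1 40. ] 73.1810073852539
```

View pics/crop1.png

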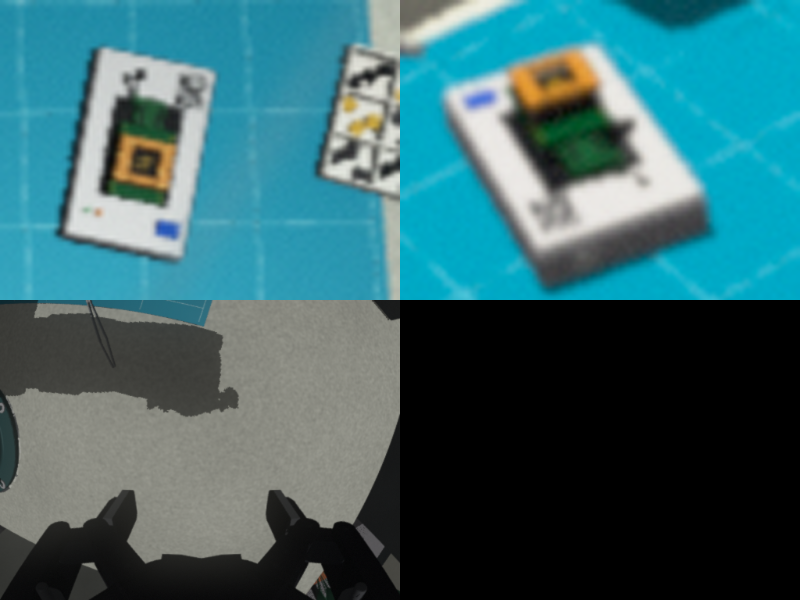

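The crops show the case, tan frame, lever end and blue pad with sizes that match the text (106x170 and 46x38 mm). Programmer yaw is about -13°, with its origin near (0.497, -0.2445). Next I move above it with the jaws closing.

>>> {"fn": "move_arm", "kwargs": {"steps": [2.65, 2.8, -0.5, 0, 0, -0.051, 0, 2.65, 2.8, -0.5, 0, 0, -0.051, 0, 2.65, 2.8, -0.5, 0, 0, -0.051, 0, 2.65, 2.8, -0.5, 0, 0, -0.051, 0, 2.65, 2.8, -0.5, 0, 0, -0.051, 0, 2.65, 2.8, -0.5, 0, 0, -0.051, 0, 2.65, 2.8, -0.5, 0, 0, -0.051, 0, 2.65, 2.8, -0.5, 0, 0, -0.051, 0, 2.65, 2.8, -0.5, 0, 0, -0.051, 0, 2.65, 2.8, -0.5, 0, 0, -0.051, 0], "squeeze": 30}}

```text
time: 1.4
position: [0.4127, -0.2229, 0.3544]
eef_rot: [[0.974, -0.226, -0.0], [-0.226, -0.974, 0.0], [-0.0, -0.0, -1.0]]
ft_force: [0.1, -0.2, 0.7]
grip_width: -0.0002
grip_force: 0.0
```

Run:
```python
from h import *
import pickle
s=status.read_state();print(s['time'],s['position'],np.round(s['eef_rot'],3).tolist(),s['grip_width'],np.round(s['qpos'],2),s['ft_force'])
f=grab('wrist','w1.png');pickle.dump(f,open('F1.pkl','wb'));print(np.round(-f['R'].T@f['t'],3),np.round(f['R'],3).tolist())
for X in ([.482,-.241,.071],[.5442,-.2369,.0765]): print(proj(f,np.array(X),True))
cv2.imwrite('pics/w1b.png',cv2.resize(cv2.cvtColor(f['img'],cv2.COLOR_RGB2BGR),(800,600),interpolation=cv2.INTER_CUBIC))
```

```text
1.4 [ 0.41273927 -0.22294589  0.35442954] [[0.974, -0.226, -0.0], [-0.226, -0.974, 0.0], [-0.0, -0.0, -1.0]] -0.00019337517018820234 [-0.67  0.19 -0.29  1.09 -0.    2.7 ] [ 0.11235943 -0.2353678   0.67159235]
[ 0.483 -0.239  0.323] [[-0.226, -0.974, -0.0], [-0.933, 0.217, 0.286], [-0.279, 0.065, -0.958]]
[259.84733531 109.31614889]
[237.74334964  38.93630346]
```

View pics/w1b.png

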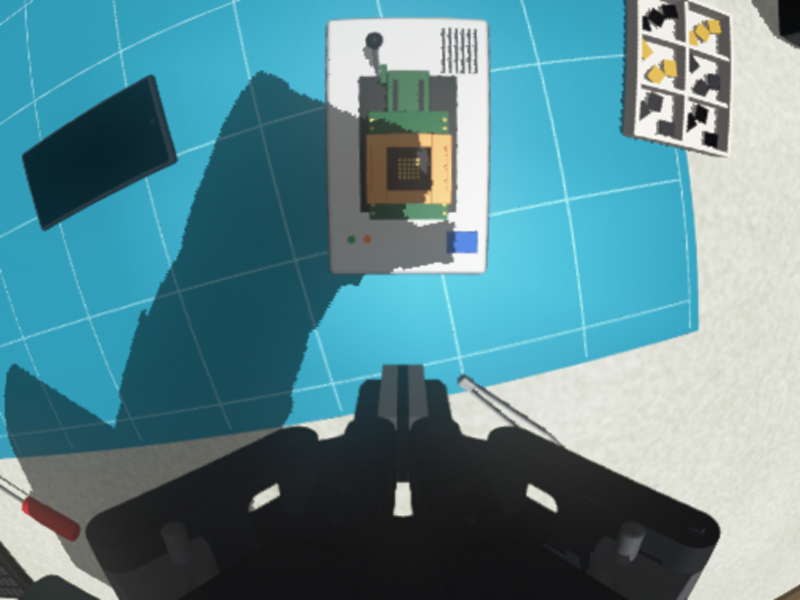

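The wrist view shows the frame's window centre at (409,168), the lever knob at (374,40) and its pivot near (383,72). The closed fingertips are at (403,365). The knob sits about 13 px farther out than I predicted, so I take a second view to triangulate it.

>>> {"fn": "move_arm", "kwargs": {"steps": [0.8, -0.2, -0.7, 0, 0, 0, 0, 0.8, -0.2, -0.7, 0, 0, 0, 0, 0.8, -0.2, -0.7, 0, 0, 0, 0, 0.8, -0.2, -0.7, 0, 0, 0, 0, 0.8, -0.2, -0.7, 0, 0, 0, 0, 0.8, -0.2, -0.7, 0, 0, 0, 0, 0.8, -0.2, -0.7, 0, 0, 0, 0, 0.8, -0.2, -0.7, 0, 0, 0, 0, 0, 0, 0, 0, 0, 0, 0, 0, 0, 0, 0, 0, 0, 0]}}

```text
time: 2.7
position: [0.4759, -0.2399, 0.2988]
eef_rot: [[0.975, -0.224, -0.0], [-0.224, -0.975, 0.0], [-0.0, -0.0, -1.0]]
ft_force: [0.2, 0.4, 0.1]
grip_width: 0.0
grip_force: 0.0
```

Run:
```python
from h import *
import pickle
f=grab('wrist','w2.png');pickle.dump(f,open('F2.pkl','wb'));s=status.read_state();print(s['position'],np.round(-f['R'].T@f['t'],4),s['ft_force'])
for X in ([.482,-.241,.071],[.5442,-.2369,.0765]): print(proj(f,np.array(X),True))
cv2.imwrite('pics/w2b.png',cv2.resize(cv2.cvtColor(f['img'],cv2.COLOR_RGB2BGR),(800,600),interpolation=cv2.INTER_CUBIC))
for k in '12':
    f=pickle.load(open(f'F{k}.pkl','rb'));h=cv2.cvtColor(f['img'],cv2.COLOR_RGB2HSV)
    t=((h[...,0]>8)&(h[...,0]<22)&(h[...,1]>110)&(h[...,2]>90)).astype(np.uint8)
    t[:,:180]=0;t[:,380:]=0
    t=cv2.morphologyEx(t,cv2.MORPH_OPEN,np.ones((3,3)))
    c=max(cv2.findContours(t,0,1)[0],key=cv2.contourArea)
    q=cv2.minAreaRect(c);print(k,q,np.round(cv2.boxPoints(q),1).tolist())
    W=np.array([onz(f,u,v,.071,True)[:2] for u,v in c[:,0].astype(float)],np.float32);print(cv2.minAreaRect(W))
```

```text
[ 0.47586894 -0.23995953  0.29888357] [ 0.5465 -0.2562  0.2675] [ 0.94234166  0.68975424 -0.14670578]
[257.05744629 205.03778336]
[228.84380338 118.78395994]
1 ((252.5, 107.49998474121094), (34.99999237060547, 42.99999237060547), 0.0) [[235.0, 129.0], [235.0, 86.0], [270.0, 86.0], [270.0, 129.0]]
((0.4849851131439209, -0.23528648912906647), (0.029192524030804634, 0.03669922798871994), 76.51091766357422)
2 ((258.5, 201.5), (51.0, 65.0), 90.0) [[226.0, 176.0], [291.0, 176.0], [291.0, 227.0], [226.0, 227.0]]
((0.48369646072387695, -0.24278470873832703), (0.04548942297697067, 0.03744545951485634), 76.96613311767578)
```

View pics/w2b.png

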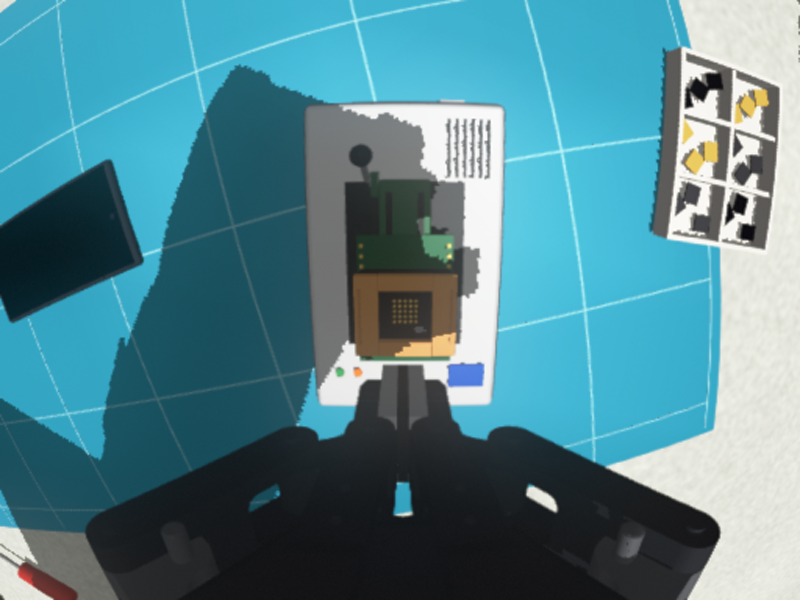

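The knob is at (360,155) and the pivot bracket near (374,182). The frame window centre is at (405,315), with the frame spanning (354..458, 273..357). Now I triangulate.

Run:
```python
from h import *
import pickle
F=[pickle.load(open(f'F{k}.pkl','rb')) for k in '12']
s=1.5625
def T(n,a,b):
    x,e=tri([ray(F[0],a[0]/s-.2,a[1]/s-.2,True),ray(F[1],b[0]/s-.2,b[1]/s-.2,True)]);print(n,x.round(4),np.round(e,4))
    return x
# knob by dark circle in small windows
P=[]
for f,(u,v) in zip(F,((239,26),(231,99))):
    w=f['img'][v-9:v+10,u-9:u+10].max(2);m=(w<55).astype(np.uint8)
    m=cv2.morphologyEx(m,cv2.MORPH_OPEN,np.ones((5,5)))
    mm=cv2.moments(m,True);P.append((u-9+mm['m10']/mm['m00'],v-9+mm['m01']/mm['m00']));print(P[-1],mm['m00'])
k,e=tri([ray(f,*p,True) for f,p in zip(F,P)]);print('knob',k.round(4),np.round(e,4))
w=T('frame c',(409,168),(405,315))
R=np.array([[.974,-.226],[.226,.974]])  # rows: prog x,y... 
ex=np.array([.9740,-.2264]);ey=np.array([.2264,.974])
o=onz(F[1],405/s-.2,315/s-.2,.071,True);print('bed/frame onz .062',onz(F[1],405/s-.2,315/s-.2,.062,True))
print('frame outline centre onz.071',onz(F[1],406/s-.2,315/s-.2,.071,True))
for c in (np.array([.4834,-.2425]),): 
    d=k[:2]-c;print('knob rel frame centre prog axes',d@ex,d@ey, 'expected 62.4(+), 18')
# case top corners far edge and near edge at z .034
for p in ((306,105),(503,105),(319,404),(491,404)): 
    q=onz(F[1],p[0]/s-.2,p[1]/s-.2,.034,True)[:2]; print(q.round(4),((q-[.4834,-.2425])@ex).round(4),((q-[.4834,-.2425])@ey).round(4))
# fingertip image -> at z tip
print('tip', [onz(F[1],u/s-.2,365/s-.2,.2989-.173,True).round(4) for u in(382,403,425)])
```

```text
Traceback (most recent call last):
ZeroDivisionError: float division by zero
```

```bash
cat > m.py <<'E'
from h import *
import pickle
F=[pickle.load(open(f'F{k}.pkl','rb')) for k in '12']
s=1.5625;g=lambda p:(p[0]/s-.2,p[1]/s-.2)
k,e=tri([ray(F[0],*g((374,40)),True),ray(F[1],*g((360.5,155.5)),True)]);print('knob',k.round(4),np.round(e,4))
w,e=tri([ray(F[0],*g((409,168)),True),ray(F[1],*g((405,315)),True)]);print('frame',w.round(4),np.round(e,4))
ex=np.array([.9740,-.2264]);ey=np.array([.2264,.974]);c=np.array([.4834,-.2425])
rel=lambda q:[((q[:2]-c)@ex).round(4),((q[:2]-c)@ey).round(4)]
print('knob rel',rel(k),'expected .0624 .018')
for z in(.062,.067,.071):
    for i,p in((0,(409,168)),(1,(405,315))): q=onz(F[i],*g(p),z,True);print('c',z,i,q.round(4),rel(q))
for z in(.0705,.0765):
    for i,p in((0,(374,40)),(1,(360.5,155.5))): print('knob',z,i,rel(onz(F[i],*g(p),z,True)))
for p in ((306,105),(503,105),(319,404),(491,404)): print('case',rel(onz(F[1],*g(p),.034,True)))
print('tip',[onz(F[1],*g((u,365)),.2989-.173,True).round(4) for u in(382,403,425)])
E
python3 m.py
```

```text
knob [ 0.5562 -0.2407  0.0744] [0. 0.]
frame [ 0.4833 -0.2428  0.068 ] [0.0001 0.0001]
knob rel [np.float64(0.0705), np.float64(0.0182)] expected .0624 .018
c 0.062 0 [ 0.4833 -0.2429  0.062 ] [np.float64(0.0), np.float64(-0.0004)]
c 0.062 1 [ 0.4814 -0.2423  0.062 ] [np.float64(-0.0019), np.float64(-0.0003)]
c 0.067 0 [ 0.4833 -0.2428  0.067 ] [np.float64(0.0), np.float64(-0.0003)]
c 0.067 1 [ 0.483  -0.2426  0.067 ] [np.float64(-0.0003), np.float64(-0.0002)]
c 0.071 0 [ 0.4833 -0.2428  0.071 ] [np.float64(-0.0), np.float64(-0.0003)]
c 0.071 1 [ 0.4843 -0.2429  0.071 ] [np.float64(0.001), np.float64(-0.0002)]
knob 0.0705 0 [np.float64(0.0717), np.float64(0.0185)]
knob 0.0705 1 [np.float64(0.0707), np.float64(0.0186)]
knob 0.0765 0 [np.float64(0.0699), np.float64(0.0181)]
knob 0.0765 1 [np.float64(0.0705), np.float64(0.0181)]
case [np.float64(0.0986), np.float64(0.0493)]
case [np.float64(0.0989), np.float64(-0.0491)]
case [np.float64(-0.0652), np.float64(0.0489)]
case [np.float64(-0.0651), np.float64(-0.0503)]
tip [array([ 0.4863, -0.2353,  0.1259]), array([ 0.4848, -0.2421,  0.1259]), array([ 0.4831, -0.2492,  0.1259])]
```

The knob triangulates to (0.556, -0.241, 0.0745). That is 34 mm from the pivot and leaning about 1.25 rad, which is consistent with the text. The frame centre (0.4834, -0.2426) and the case outline agree too. Next I go behind the knob, over the gap.

>>> {"fn": "move_arm", "kwargs": {"steps": [1.75, 0.18, 0, 0, 0, 0, 0, 1.75, 0.18, 0, 0, 0, 0, 0, 1.75, 0.18, 0, 0, 0, 0, 0, 0, 0, -1.1, 0, 0, 0, 0, 0, 0, -1.1, 0, 0, 0, 0, 0, 0, -1.1, 0, 0, 0, 0, 0, 0, -1.1, 0, 0, 0, 0, 0, 0, -1.1, 0, 0, 0, 0, 0, 0, 0, 0, 0, 0, 0, 0, 0, 0, 0, 0, 0, 0]}}

```text
time: 4.0
position: [0.5286, -0.2347, 0.2439]
eef_rot: [[0.975, -0.224, 0.0], [-0.224, -0.975, -0.0], [0.0, 0.0, -1.0]]
ft_force: [0.2, -0.5, 0.9]
grip_width: 0.0003
grip_force: 0.0
```

Run:
```python
from h import *
f=grab('wrist');s=status.read_state();print(s['position'],s['ft_force'],s['time'])
ex=np.array([.9740,-.2264]);ey=np.array([.2264,.974]);c=np.array([.4834,-.2425])
d=s['position'][:2]-c;print('rel',d@ex,d@ey,s['position'][2]-.173)
cv2.imwrite('pics/w3.png',cv2.resize(cv2.cvtColor(f['img'],cv2.COLOR_RGB2BGR),(800,600),interpolation=cv2.INTER_CUBIC))
```

```text
[ 0.52860981 -0.23469353  0.24404394] [-0.13081621 -0.35472258 -0.60959652] 4.05
rel 0.04226697216432201 0.017838999161045963 0.07104394448212253
```

View pics/w3.png

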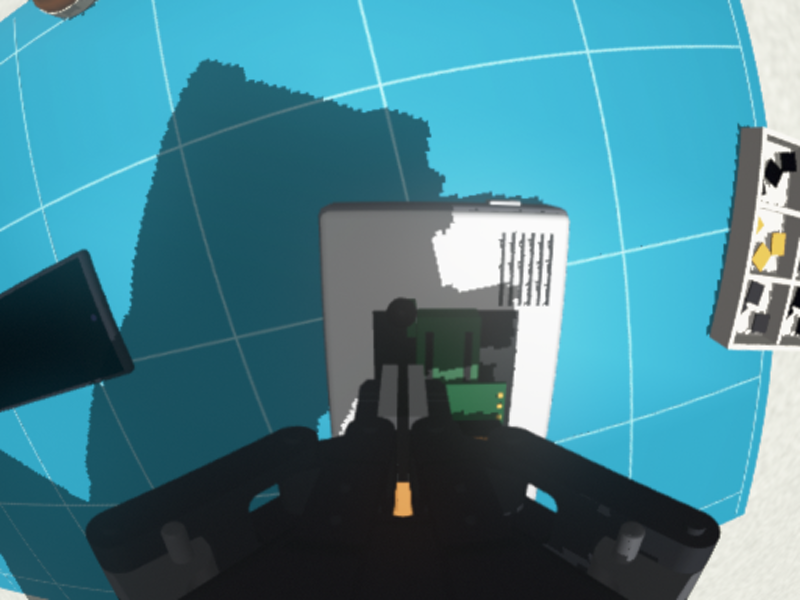

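The knob at (402,310) is straight ahead of the closed tips at (403,365), and the descent gap is clear. Now I push along the arc.

>>> {"fn": "move_arm", "kwargs": {"steps": [0.75, -0.17, 0, 0, 0, 0, 0, 0.68, -0.16, 0, 0, 0, 0, 0, 0.58, -0.14, 0, 0, 0, 0, 0, 0.58, -0.14, -0.05, 0, 0, 0, 0, 0.54, -0.13, -0.3, 0, 0, 0, 0, 0.44, -0.1, -0.5, 0, 0, 0, 0, 0.34, -0.08, -0.6, 0, 0, 0, 0, 0.2, -0.05, -0.5, 0, 0, 0, 0, 0.15, -0.03, -0.35, 0, 0, 0, 0, 0, 0, 0, 0, 0, 0, 0]}}

```text
time: 5.3
position: [0.571, -0.2446, 0.2205]
eef_rot: [[0.975, -0.224, -0.0], [-0.224, -0.975, 0.0], [-0.0, -0.0, -1.0]]
ft_force: [-1.0, -0.0, 1.6]
grip_width: 0.0002
grip_force: 0.3
```

>>> {"fn": "move_arm", "kwargs": {"steps": [0.1, -0.02, -0.05, 0, 0, 0, 0, 0.1, -0.02, -0.05, 0, 0, 0, 0, 0, 0, -0.05, 0, 0, 0, 0, 0, 0, -0.05, 0, 0, 0, 0, 0, 0, 0, 0, 0, 0, 0, 0, 0, 0, 0, 0, 0, 0, 0, 0, 0, 0, 0, 0, 0, 0, 0, 0, 0, 0, 0, 0, 0, 0, 0, 0, 0, 0, 0, 0, 0, 0, 0, 0, 0, 0]}}

```text
time: 6.55
position: [0.573, -0.245, 0.2197]
eef_rot: [[0.975, -0.224, 0.0], [-0.224, -0.975, -0.001], [0.001, 0.001, -1.0]]
ft_force: [-6.9, 1.8, 15.2]
grip_width: -0.0001
grip_force: 7.4
```

15 N at the knob means the lever is on its stop. Now I lift, retreat over the frame, open the jaws to 2.8 cm and look.

>>> {"fn": "move_arm", "kwargs": {"steps": [0, 0, 1.5, 0, 0, 0, 0, 0, 0, 3, 0, 0, 0, 0, 0, 0, 3, 0, 0, 0, 2.8, -2.24, 0.06, 0, 0, 0, 0, 2.8, -2.24, 0.06, 0, 0, 0, 0, 2.8, -2.24, 0.06, 0, 0, 0, 0, 2.8, -2.24, 0.06, 0, 0, 0, 0, 2.8, 0, 0, 0, 0, 0, 0, 2.8, 0, 0, 0, 0, 0, 0, 2.8, 0, 0, 0, 0, 0, 0, 2.8]}}

```text
time: 7.8
position: [0.4842, -0.2427, 0.2938]
eef_rot: [[0.975, -0.224, 0.0], [-0.224, -0.975, -0.0], [0.0, 0.0, -1.0]]
ft_force: [-0.5, 1.2, -0.1]
grip_width: 0.0282
grip_force: 0.0
```

Run:
```python
from h import *
import pickle
f=grab('wrist');s=status.read_state();print(s['position'],s['ft_force'],s['time'],s['grip_width'],np.round(s['eef_rot'],4).tolist());pickle.dump(f,open('F4.pkl','wb'))
for z in (.0425,.045): print(proj(f,np.array([.4834+.974*.094+.2264*.018,-.2425-.2264*.094+.974*.018,z]),True)*1.5625)
cv2.imwrite('pics/w4.png',cv2.resize(cv2.cvtColor(f['img'],cv2.COLOR_RGB2BGR),(800,600),interpolation=cv2.INTER_CUBIC))
```

```text
[ 0.48405492 -0.24264771  0.29363814] [-0.28330187  0.39901379 -0.61521784] 7.85 0.028284137097551076 [[0.9746, -0.2239, 0.0001], [-0.2239, -0.9746, -0.0], [0.0001, 0.0, -1.0]]
[364.04371397 126.03737149]
[363.60392855 125.54627002]
```

View pics/w4.png

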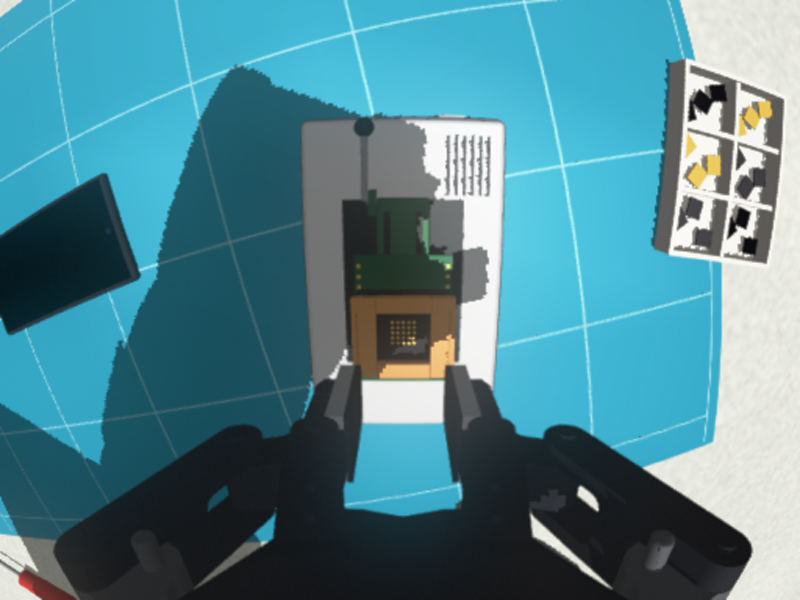

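The lever lies level with its knob at (363,126), exactly where a shut lever should project. The pads are at (340-361, 365) and (445-468, 365), symmetric about the window column (404,338). Descending onto the rims.

>>> {"fn": "move_arm", "kwargs": {"steps": [0, 0, -1.2, 0, 0, 0, 2.8, 0, 0, -1.2, 0, 0, 0, 2.8, 0, 0, -1.0, 0, 0, 0, 2.8, 0, 0, -0.7, 0, 0, 0, 2.8, 0, 0, -0.3, 0, 0, 0, 2.8, 0, 0, -0.2, 0, 0, 0, 2.8, 0, 0, -0.1, 0, 0, 0, 2.8, 0, 0, -0.1, 0, 0, 0, 2.8, 0, 0, -0.1, 0, 0, 0, 2.8, 0, 0, 0, 0, 0, 0, 2.8]}}

```text
time: 9.1
position: [0.4835, -0.2426, 0.2447]
eef_rot: [[0.975, -0.224, -0.0], [-0.224, -0.975, 0.0], [-0.0, -0.0, -1.0]]
ft_force: [0.2, -0.2, 0.7]
grip_width: 0.0282
grip_force: 0.0
```

>>> {"fn": "move_arm", "kwargs": {"steps": [0, 0, -0.05, 0, 0, 0, 2.8, 0, 0, -0.05, 0, 0, 0, 2.8, 0, 0, -0.05, 0, 0, 0, 2.8, 0, 0, -0.05, 0, 0, 0, 2.8, 0, 0, -0.05, 0, 0, 0, 2.8, 0, 0, -0.05, 0, 0, 0, 2.8, 0, 0, 0, 0, 0, 0, 2.8, 0, 0, 0, 0, 0, 0, 2.8, 0, 0, 0, 0, 0, 0, 2.8, 0, 0, 0, 0, 0, 0, 2.8]}}

```text
time: 10.35
position: [0.4835, -0.2426, 0.2419]
eef_rot: [[0.975, -0.224, 0.0], [-0.224, -0.975, -0.0], [0.0, 0.0, -1.0]]
ft_force: [-1.5, 1.2, 6.7]
grip_width: 0.0277
grip_force: 3.3
```

Run:
```python
from h import *
f=grab('wrist');s=status.read_state();print(s['position'],s['ft_force'],s['torque'],s['time'])
cv2.imwrite('pics/w5.png',cv2.resize(cv2.cvtColor(f['img'][150:300,160:360],cv2.COLOR_RGB2BGR),(800,600),interpolation=cv2.INTER_CUBIC))
```

```text
[ 0.48352373 -0.24258757  0.24188135] [-1.39470129  0.51385834  6.55784489] [0.17664671 0.30382353 0.00448492] 10.4
```

View pics/w5.png

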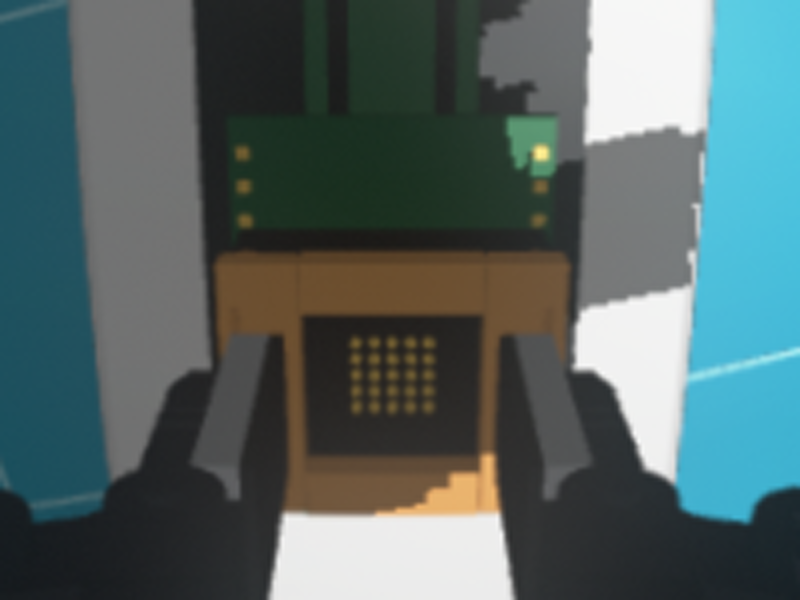

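Both pads sit on the end rims at (240,340) and (545,340), symmetric about the window (302-482), which is clear. 6.6 N corresponds to about 2 mm of travel, so I press on.

>>> {"fn": "move_arm", "kwargs": {"steps": [0, 0, -0.05, 0, 0, 0, 2.8, 0, 0, -0.05, 0, 0, 0, 2.8, 0, 0, -0.05, 0, 0, 0, 2.8, 0, 0, -0.05, 0, 0, 0, 2.8, 0, 0, -0.05, 0, 0, 0, 2.8, 0, 0, -0.04, 0, 0, 0, 2.8, 0, 0, -0.04, 0, 0, 0, 2.8, 0, 0, 0, 0, 0, 0, 2.8, 0, 0, 0, 0, 0, 0, 2.8, 0, 0, 0, 0, 0, 0, 2.8]}}

```text
time: 11.65
position: [0.4835, -0.2426, 0.239]
eef_rot: [[0.975, -0.224, 0.001], [-0.224, -0.975, -0.0], [0.001, 0.0, -1.0]]
ft_force: [-3.1, 1.9, 13.2]
grip_width: 0.0277
grip_force: 6.8
```

>>> {"fn": "move_arm", "kwargs": {"steps": [0, 0, -0.02, 0, 0, 0, 2.8, 0, 0, 0, 0, 0, 0, 2.8, 0, 0, -0.02, 0, 0, 0, 2.8, 0, 0, 0, 0, 0, 0, 2.8, 0, 0, 0, 0, 0, 0, 2.8, 0, 0, 0, 0, 0, 0, 2.8, 0, 0, 0, 0, 0, 0, 2.8, 0, 0, 0, 0, 0, 0, 2.8, 0, 0, 0, 0, 0, 0, 2.8, 0, 0, 0, 0, 0, 0, 2.8]}}

```text
time: 12.9
position: [0.4835, -0.2426, 0.2389]
eef_rot: [[0.975, -0.224, 0.001], [-0.224, -0.975, -0.001], [0.001, 0.0, -1.0]]
ft_force: [-4.1, 3.9, 18.4]
grip_width: 0.0284
grip_force: 9.6
```

Run:
```python
from h import *
f=grab('wrist');s=status.read_state();print(s['position'],s['ft_force'],s['torque'],s['time'])
cv2.imwrite('pics/w6.png',cv2.resize(cv2.cvtColor(f['img'][50:300,100:434],cv2.COLOR_RGB2BGR),(800,600),interpolation=cv2.INTER_CUBIC))
```

```text
[ 0.48347632 -0.2425854   0.23891719] [-4.70291656  1.61196578 18.91646582] [ 0.71992635  1.00303538 -0.03995102] 12.95
```

View pics/w6.png

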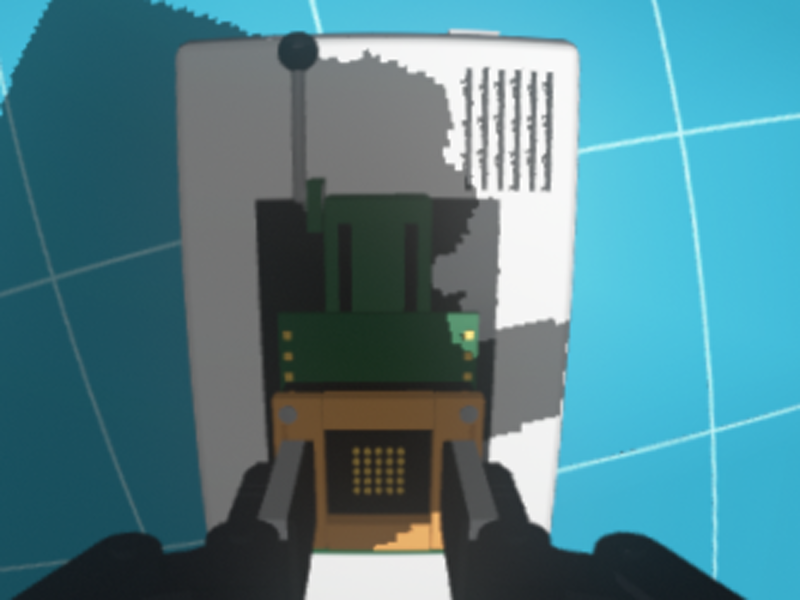

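The lever is level with its knob at (298,50). The guide posts now show through the frame at (288,413) and (468,413), and the window is clear. Force rose from 13 to 18.5 N over 0.1 mm, so the frame is on its stop, held by both fingers.

```bash
python3 -c "
from rig import workorder;print(workorder.job_done())"
```

```text
the job is handed in; nothing more can be done
None
```

I shut the ZIF lever fully, and the arm is holding the press frame down on its stop at about 19 N, one finger on each end rim and the window clear. The job was handed in at about 13 s.

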